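# Hang the lens template on its keyhole peg

### The job

Hang the lens template with the round end on the free peg of the sloping rack: pass the large part of its keyhole over the peg's head until the plate lies flat on the board, then draw it down the slope until the peg's neck is at the far end of the slot, and let go so that it hangs straight beside the one already there. Leave everything else where it is.

Things in the scene. Friction and masses are not known exactly. Their poses are not given: they have to be found in the camera images.
- round_template: Round-ended template, 0.14 kg, lying flat: 5 mm aluminium plate 40 mm wide, x = -85 to 80 mm, with a 60 mm round end centred at x = -55. Raised black grip bar 50 x 22 mm centred at x = -5, top at z = 30. Keyhole through the plate: entry hole 17 mm across at x = 45, slot 10 mm wide from it to x = 68.5. Origin on the underside, x along the plate to the keyhole, z out of the grip face.
- entry_hole (a point): centre of the entry hole of the round-ended template's keyhole, on the underside
- slot_seat (a point): point in the slot of the round-ended template where the axis of the peg lies when the template is fully down (3.5 mm from the slot's end), on the underside
- square_template: the other, similar template: the same plate, grip and keyhole, but its end is square (60 x 56 mm, centred at x = -55 mm); leave it alone
- peg_rack: Fixed grey rack 190 mm wide; origin under the centre of its 170 mm deep base, x away from its front. A 200 mm board rises away from the front at 45 degrees, its face from 30 to 171 mm high. Two pegs stand square to the board, 55 mm left (+y) and right (-y) of its middle; a square-ended template already hangs on the right one.
- free_peg: The free (left) peg. Origin on its axis at the board's face; z along the peg, square out of the board (45 degrees up and to the front), x straight up the slope, y to the left. Neck 7 mm thick, 8 mm long, then a head 15 mm across, its bevelled top 13 mm off the board. The board reaches 175 mm down the slope and 25 mm up from the peg.
- pliers: optical pliers lying flat, 131 x 53 x 14 mm, origin under the middle
- tape: roll of tape lying flat, 104 mm across, 25 mm high, origin under the middle
- glasses_case: dark blue glasses case, 60 x 150 x 36 mm, origin under the middle
- lens: uncut round lens blank, 67 mm across, 12 mm thick, origin under the middle

How it is judged:
At the end, for the whole second after the job is handed in: The round-ended template hangs on the free peg at rest: the seat point of its slot within 6 mm (along the slope) and 4 mm (sideways) of the peg's axis and no more than 4 mm off the board, the plate flat to the board within 0.08 rad and straight within 0.2 rad, its round end down the slope (x of slot_seat in the frame of free_peg between -0.004 and 0.006 m and y of slot_seat in the frame of free_peg between -0.004 and 0.004 m and z of slot_seat in the frame of free_peg between -0.003 and 0.004 m and angle between the z axis of round_template and the z axis of free_peg, either way round below 0.08 rad and angle between the x axis of round_template and the x axis of free_peg, either way round below 0.2 rad and x of round_template in the frame of free_peg below -0.05 m and linear speed of round_template below 0.02 m/s and angular speed of round_template below 0.2 rad/s); the robot touches nothing.
It fails at once if the other template is moved by more than 30 mm (distance of square_template from where it was at the start of the episode above 0.03 m).
It fails at once if the pliers is moved by more than 30 mm (distance of pliers from where it was at the start of the episode above 0.03 m).
It fails at once if the tape roll is moved by more than 30 mm (distance of tape from where it was at the start of the episode above 0.03 m).
It fails at once if the glasses case is moved by more than 30 mm (distance of glasses_case from where it was at the start of the episode above 0.03 m).
It fails at once if the lens blank is moved by more than 30 mm (distance of lens from where it was at the start of the episode above 0.03 m).
It also fails if it takes over 51 s, if anything falls off the work surface, if the arm or the gripper's body presses on something with over 40 N, if the wrist force passes 120 N, or if a joint passes its speed limit or range.

### The arm

A 6-joint arm with a two-finger parallel gripper is mounted at the origin on a cart in front of the work surface, level with it; the furniture and walls round the work are solid. World frame = base frame: x ahead of the robot, y to its left, z up, the work surface at z = 0. Lengths are in m, angles in rad, forces in N, time in s.
With the tool pointing down it reaches from about 0.35 to 0.975 m from the base axis. Payload 4.9 kg.
Tool frame: the origin (TCP) lies on the centre line of the jaws, within the pads' length; the fingertips stand ctrl.tcp_to_tips ahead of it and the grasp point (between the pads) lies 3 mm ahead of it (ctrl.tcp_to_tips is the distance from the TCP to the fingertips, in m); z points along the fingers, y is the direction in which the jaws open and shut (so a half turn about z gives the same grasp; the last joint's range is limited). The gripper opens to 85 mm and grips with 20 to 120 N. Pads are 22 mm wide; open, the fingers measure 114 mm over their backs; the gripper's body (76 mm by 85 mm) begins 54 mm behind the grasp point. The pads swing forward as they close: fully open they stand 13 mm farther back than shut.
Start: joints at [1.059, 0.053, 1.613, -0, 1.476, -0.119], TCP at [0.239, 0.577, 0.253] pointing down, gripper open.
Joint ranges: [-3.01, 3.01], [-1.01, 2.22], [0.06, 2.58], [-1.02, 4.17], [0.09, 2.62], [-3.14, 3.14]. Speed limits (rad/s): [2.57, 2.57, 3.14, 3.14, 3.14, 3.14].

### API

Orientations are given as a rotation vector (axis times angle).
In Python, from station import ctrl, vision gives the robot as it stands.
- The arm moves only by the tool jog_arm, never from a script. Its argument "deltas" is a list of rows, each a list of 7 numbers: the turn, a rotation vector about the tool's x, y, z in rad, then the shift along the tool's x, y, z in cm, then the opening, from 0 (shut) to 1 (fully open). A call has 1 to 12 rows; each row shifts and turns the commanded pose from where the row before left it, along the tool's axes as they then stand; what a row does not reach is not made up. A row lasts 1/12 s, in which the tool goes at most 41.7 mm and 7.16 degrees, less where a joint would pass 70% of its speed; a pose out of reach is approached as far as the arm can. A call with a gripper value outside its range is refused whole. The fingers move at their own pace and stop on an object; "grip_force" is the grip in N (left out, the last holds). Time passes only in rows, so rows that do not move let the fingers close. It gives the time, the measured TCP pose, the force and the opening at its end, in the units of the state.
- ctrl.get_obs(): the state, without advancing time (a new reading comes with each control period).
- vision.get_image(name): name is "scene" or "side" or "wrist"; returns (picture, depth): 420x560x3 uint8, red, green, blue; 420x560 float32, m along the optical axis (not along the pixel's ray), 0 where there is no reading.
- vision.calibration(name): a dict with "fx", "fy", "cx", "cy" (pixels), "rvec" (rotation vector, rad) and "tvec" (3), from world to camera coordinates, as OpenCV has them; the wrist camera has in their place "hand_eye" (4x4, takes a point from camera to tool coordinates, whose origin is the TCP and whose axes are the flange's). Camera axes: x right, y down, z forward; pixel columns grow to the right and rows downward; lengths in m; the calibration is good to about 2 mm. A picture is of the moment at which its call begins: read the wrist's pose just before it. calibration takes no time and is no camera call.
- ctrl.finish_job(): hands the job in, once; it reports no verdict.
The state is a dict: "t": time; "q": joint angles; "dq": joint speeds; "effort": joint torques, N m; "tool_pos": TCP position; "tool_rot": TCP orientation; "contact_force": force on the tool from outside, world axes, zero at the start; "wrist_torque": the same for the moment, N m; "opening": finger opening in m.
Only numpy, scipy, OpenCV 4.12 (cv2) and the standard library are available. Lean on these libraries where they do the work, as an engineer would, in place of code of your own. Each camera call takes 0.05 s, during which the arm holds its last target. There are 200 camera calls.

## Working session

There is one attempt and no reset: what is moved stays moved. The work goes in short steps, Python scripts to look and compute and a tool call to move; the robot and the scene stay as the last step left them, time stands still between calls to the robot, and variables do not carry over. Pictures are saved under pics/ and viewed, about 8 in all and at most 12, crops included, and the job is handed in when it is done.

Besides the shell and the picture viewer there is one more tool, called after ">>>" by a JSON object that holds its "api" and its "payload". jog_arm: Moves the arm, as the interface text tells. Its arguments: {"type":"object","properties":{"deltas":{"type":"array"},"grip_force":{"type":"number"}},"required":["deltas"]}

```bash
ls; mkdir -p pics; cat > h.py <<'E'
import numpy as np, cv2
from station import ctrl, vision
from scipy.spatial.transform import Rotation as R
def cam(name,obs=None):
    c=vision.calibration(name)
    K=(c['fx'],c['fy'],c['cx'],c['cy'])
    if name=='wrist':
        H=np.array(c['hand_eye']);T=np.eye(4);T[:3,:3]=R.from_rotvec(obs['tool_rot']).as_matrix();T[:3,3]=obs['tool_pos'];T=T@H
    else:
        T=np.eye(4);T[:3,:3]=cv2.Rodrigues(np.array(c['rvec'],float))[0];T[:3,3]=np.ravel(c['tvec']);T=np.linalg.inv(T)
    return K,T
def shot(name,fn):
    o=ctrl.get_obs();im,d=vision.get_image(name);K,T=cam(name,o)
    cv2.imwrite('pics/'+fn+'.png',im[:,:,::-1])
    v,u=np.mgrid[:d.shape[0],:d.shape[1]]
    P=np.stack([(u-K[2])/K[0]*d,(v-K[3])/K[1]*d,d],-1)@T[:3,:3].T+T[:3,3]
    P[d<=0]=np.nan
    np.savez('pics/'+fn+'.npz',im=im,P=P,T=T,K=K)
    return im,P
E
python3 - <<'E'
from h import *
o=ctrl.get_obs();print(o, ctrl.tcp_to_tips)
a,_=shot('scene','s0');b,_=shot('side','d0');c,_=shot('wrist','w0')
cv2.imwrite('pics/all0.png',np.vstack([np.hstack([a,b]),np.hstack([c,c*0])])[:,:,::-1][:840,:])
for n in ('scene','side'):print(cam(n)[1].round(3))
E
```

```text
pics
{'t': 0.0, 'q': array([ 1.05898414e+00,  5.33373620e-02,  1.61430073e+00,  4.53995763e-05,
        1.47602856e+00, -1.18994391e-01]), 'dq': array([-0.00032087, -0.00070178,  0.00098779, -0.001429  , -0.000944  ,
       -0.00085826]), 'effort': array([-2.21793540e-03, -3.93666101e+01, -3.70184398e+01, -2.65634244e-04,
        6.73033472e-03, -2.60067935e-06]), 'tool_pos': array([0.23894169, 0.57688684, 0.25207106]), 'tool_rot': array([-6.12949677e-01, -3.08051552e+00,  3.07441955e-03]), 'contact_force': array([ 1.29968087, -0.38803803,  0.43508614]), 'wrist_torque': array([-0.04894152,  0.0213975 , -0.04674065]), 'opening': 0.08526133169181101} 0.022
[[ 0.895 -0.338  0.29   0.214]
 [-0.445 -0.693  0.567 -0.639]
 [ 0.009 -0.637 -0.771  1.044]
 [ 0.     0.     0.     1.   ]]
[[ 0.577 -0.499  0.647 -0.441]
 [-0.817 -0.344  0.463 -0.687]
 [-0.008 -0.795 -0.606  1.053]
 [ 0.     0.     0.     1.   ]]
```

View pics/s0.png

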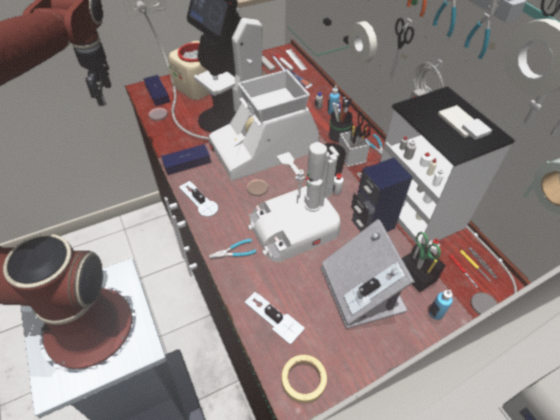

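View pics/d0.png

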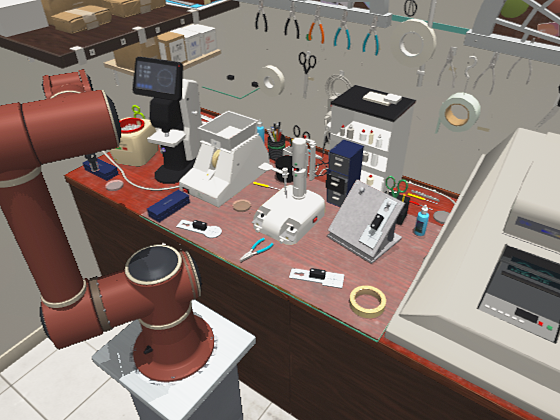

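The scene view shows the round template at about (199,198), next to the glasses case. The square one is at (273,318), the rack is at (365,270) and the free peg at about (376,237). Next I measure with depth and colour.

```bash
python3 - <<'E'
from h import *
for f,pts in (('s0',[(208,208),(184,184),(199,198),(376,237),(340,270),(187,158),(257,187)]),('d0',[(213,232),(181,222),(200,226),(362,187),(350,215),(168,205)])):
    z=np.load('pics/'+f+'.npz');P=z['P'];im=z['im']
    for u,v in pts: print(f,u,v,P[v,u].round(4),im[v,u])
z=np.load('pics/s0.npz');a=z['im'];b=np.load('pics/d0.npz')['im']
r=lambda i,x,y,w,h:cv2.resize(i[y:y+h,x:x+w],(400,300),interpolation=cv2.INTER_CUBIC)
cv2.imwrite('pics/c0.png',np.vstack([np.hstack([r(a,160,140,80,60+20),r(b,150,195,80,60)]),np.hstack([r(a,315,215,112,84+24),r(b,320,170,100,75+20)])])[:,:,::-1])
E
```

```text
s0 208 208 [0.405  0.2283 0.0069] [225 229 233]
s0 184 184 [0.3712 0.3582 0.0054] [222 222 225]
s0 199 198 [0.39   0.2586 0.03  ] [70 67 68]
s0 376 237 [ 0.7225 -0.1692  0.155 ] [144 144 149]
s0 340 270 [ 0.6303 -0.1675  0.0623] [164 163 166]
s0 187 158 [0.4127 0.4364 0.0359] [ 68  68 101]
s0 257 187 [0.5748 0.2379 0.0118] [163 138 128]
d0 213 232 [0.4061 0.2278 0.0008] [239 241 242]
d0 181 222 [0.3759 0.3521 0.0081] [250 254 254]
d0 200 226 [0.3841 0.2647 0.0256] [25 24 27]
d0 362 187 [ 0.7318 -0.1653  0.1605] [219 219 219]
d0 350 215 [ 0.6547 -0.1682  0.0929] [191 187 188]
d0 168 205 [0.3988 0.4367 0.0329] [ 51  63 112]
```

View pics/c0.png

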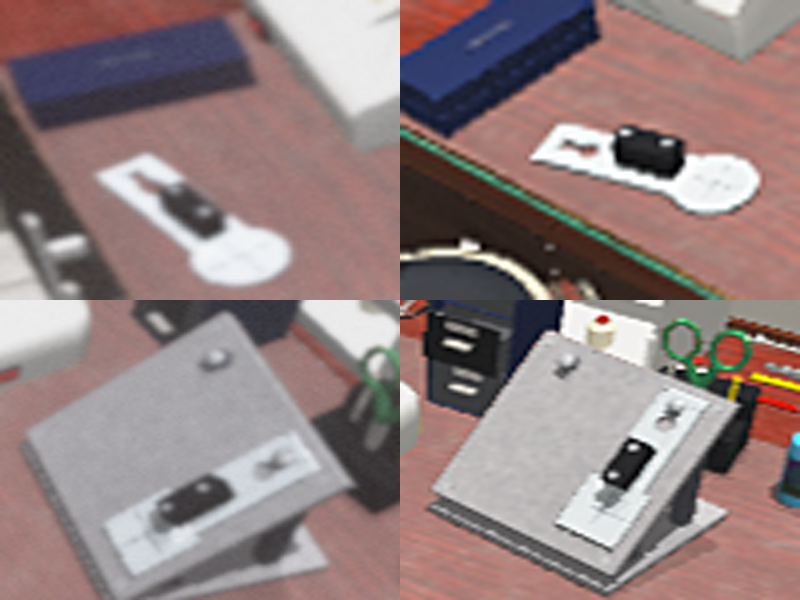

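```bash
python3 - <<'E'
from h import *
def rays(f,uv):
    z=np.load('pics/'+f+'.npz');K=z['K'];T=z['T'];uv=np.asarray(uv,float)
    d=np.stack([(uv[:,0]-K[2])/K[0],(uv[:,1]-K[3])/K[1],np.ones(len(uv))],-1)@T[:3,:3].T
    return T[:3,3],d
for f,box in (('s0',(175,175,225,222)),('d0',(170,212,235,245))):
    z=np.load('pics/'+f+'.npz');P=z['P'];im=z['im'].astype(int)
    x0,y0,x1,y1=box
    m=np.zeros(im.shape[:2],bool);s=im[y0:y1,x0:x1]
    m[y0:y1,x0:x1]=(s.min(-1)>170)
    n,l,st,_=cv2.connectedComponentsWithStats(m.astype(np.uint8));k=1+st[1:,4].argmax();m=l==k
    v,u=np.nonzero(m);o,d=rays(f,np.c_[u,v]);Q=(o+d*((0.005-o[2])/d[:,2])[:,None])[:,:2]
    (c,wh,a)=cv2.minAreaRect((Q*1000).astype(np.float32));print(f,len(u),c,wh,a)
    b=(s.max(-1)<90);v,u=np.nonzero(b);print('bar px',u.mean()+x0,v.mean()+y0,np.nanmedian(P[y0:y1,x0:x1][b],0))
    mu=np.median(Q,0)
    # axis: from hull
    M=cv2.minAreaRect((Q*1000).astype(np.float32));print(cv2.boxPoints(M).round(1).tolist())
# board
for f,box in (('s0',(330,245,365,290)),('d0',(340,195,365,225))):
    z=np.load('pics/'+f+'.npz');P=z['P'];im=z['im'].astype(int)
    x0,y0,x1,y1=box;Q=P[y0:y1,x0:x1].reshape(-1,3);Q=Q[~np.isnan(Q[:,0])]
    for i in range(5):
        c=Q.mean(0);n=np.linalg.svd(Q-c)[2][2];n*=np.sign(n[2]);r=(Q-c)@n;Q=Q[abs(r)<2.5*r.std()]
    print(f,'plane c',c.round(4),'n',n.round(4),'std',r.std(),'yaw',np.degrees(np.arctan2(-n[1],-n[0])),'tilt',np.degrees(np.arccos(n[2])),len(Q))
# bright peg: s crop (215,358)->; d crop (567,362)
ps=[(315+215/400*112,215+58/300*108)];pd=[(320+167/400*100,170+62/300*95)]
o1,d1=rays('s0',ps);o2,d2=rays('d0',pd);d1=d1[0];d2=d2[0]
t=np.linalg.lstsq(np.c_[d1,-d2],o2-o1,rcond=None)[0];print('peg',o1+d1*t[0],o2+d2*t[1])
E
```

```text
s0 433 (391.2610778808594, 282.2840576171875) (60.535762786865234, 167.34661865234375) 15.456538200378418
bar px 186.91503267973857 206.0718954248366 [ 0.33550506  0.28817072 -0.02775263]
[[339.79998779296875, 354.8999938964844], [384.3999938964844, 193.60000610351562], [442.70001220703125, 209.6999969482422], [398.1000061035156, 371.0]]
d0 291 (388.643310546875, 279.313232421875) (57.897151947021484, 164.42213439941406) 18.065980911254883
bar px 185.9160583941606 233.32481751824818 [ 0.33503168  0.2996047  -0.00990562]
[[335.6000061035156, 348.5], [386.6000061035156, 192.1999969482422], [441.70001220703125, 210.10000610351562], [390.70001220703125, 366.3999938964844]]
s0 plane c [ 0.6452 -0.175   0.0777] n [-0.6973  0.1267  0.7055] std 0.0016821480698531524 yaw -10.29883139683179 tilt 45.131722054017565 1409
d0 plane c [ 0.6707 -0.1684  0.103 ] n [-0.6958  0.1327  0.7059] std 0.003076714152253601 yaw -10.796059811540966 tilt 45.10096714335106 693
peg [ 0.71964715 -0.16822314  0.16020418] [ 0.71980449 -0.17077603  0.1589329 ]
```

```bash
cat >> h.py <<'E'
def Rm(az,tilt=0):
    """tool x at azimuth az(deg) and tool z down; tilt (deg): tool x raised up slope, z forward-down"""
    a=np.radians(az);t=np.radians(tilt)
    h=np.array([np.cos(a),np.sin(a),0]);up=np.array([0,0,1.])
    x=np.cos(t)*h+np.sin(t)*up; z=np.sin(t)*h-np.cos(t)*up
    return np.c_[x,np.cross(z,x),z]
def rows(Rt,pt,n,op,R0=None,p0=None):
    o=ctrl.get_obs()
    R0=R.from_rotvec(o['tool_rot']).as_matrix() if R0 is None else R0
    p0=np.array(o['tool_pos']) if p0 is None else p0
    w=R.from_matrix(R0.T@Rt).as_rotvec()
    Rk=R0;out=[]
    for k in range(n):
        s=Rk.T@(np.array(pt)-p0)/n*100
        out.append([round(float(v),3) for v in [*(w/n),*s,op]]);Rk=Rk@R.from_rotvec(w/n).as_matrix()
    print('turn deg',np.degrees(w).round(2),'step mm',np.linalg.norm(np.array(pt)-p0)*1000/n)
    for r in out: print(r,end=',')
    print()
E
python3 - <<'E'
from h import *
print(np.array(vision.calibration('wrist')['hand_eye']).round(4), vision.calibration('wrist')['fx'])
rows(Rm(106.5),(0.39,0.28,0.24),12,0.5)
E
```

```text
[[-4.000e-04 -9.478e-01 -3.189e-01  8.230e-02]
 [ 1.000e+00 -6.000e-04  5.000e-04 -3.000e-04]
 [-7.000e-04 -3.189e-01  9.478e-01 -1.214e-01]
 [ 0.000e+00  0.000e+00  0.000e+00  1.000e+00]] 357.1432622638509
turn deg [-9.000e-02  3.000e-02  5.099e+01] step mm 27.78217688935212
[-0.0, 0.0, 0.074, -2.11, -1.805, 0.105, 0.5],[-0.0, 0.0, 0.074, -2.238, -1.643, 0.105, 0.5],[-0.0, 0.0, 0.074, -2.353, -1.473, 0.105, 0.5],[-0.0, 0.0, 0.074, -2.456, -1.295, 0.104, 0.5],[-0.0, 0.0, 0.074, -2.545, -1.109, 0.104, 0.5],[-0.0, 0.0, 0.074, -2.62, -0.918, 0.104, 0.5],[-0.0, 0.0, 0.074, -2.681, -0.721, 0.104, 0.5],[-0.0, 0.0, 0.074, -2.727, -0.52, 0.103, 0.5],[-0.0, 0.0, 0.074, -2.758, -0.317, 0.103, 0.5],[-0.0, 0.0, 0.074, -2.774, -0.111, 0.103, 0.5],[-0.0, 0.0, 0.074, -2.775, 0.094, 0.103, 0.5],[-0.0, 0.0, 0.074, -2.76, 0.3, 0.103, 0.5],
```

>>> {"api": "jog_arm", "payload": {"deltas": [[0, 0, 0.074, -2.11, -1.805, 0.105, 0.5], [0, 0, 0.074, -2.238, -1.643, 0.105, 0.5], [0, 0, 0.074, -2.353, -1.473, 0.105, 0.5], [0, 0, 0.074, -2.456, -1.295, 0.104, 0.5], [0, 0, 0.074, -2.545, -1.109, 0.104, 0.5], [0, 0, 0.074, -2.62, -0.918, 0.104, 0.5], [0, 0, 0.074, -2.681, -0.721, 0.104, 0.5], [0, 0, 0.074, -2.727, -0.52, 0.103, 0.5], [0, 0, 0.074, -2.758, -0.317, 0.103, 0.5], [0, 0, 0.074, -2.774, -0.111, 0.103, 0.5], [0, 0, 0.074, -2.775, 0.094, 0.103, 0.5], [0, 0, 0.074, -2.76, 0.3, 0.103, 0.5]]}}

```text
t: 1.15
tool_pos: [0.3907, 0.2792, 0.2405]
tool_rot: [-1.881, -2.516, 0.0]
contact_force: [-0.2, 0.4, 0.2]
opening: 0.043
```

>>> {"api": "jog_arm", "payload": {"deltas": [[0, 0, 0, 0, 0, 0, 0.5], [0, 0, 0, 0, 0, 0, 0.5]]}}

```text
t: 1.32
tool_pos: [0.3908, 0.2797, 0.2405]
tool_rot: [-1.879, -2.517, 0.0]
contact_force: [-0.5, 0.6, -0.6]
opening: 0.0426
```

```bash
python3 - <<'E'
from h import *
im,P=shot('wrist','w1');o=ctrl.get_obs();print(o['t'],o['tool_pos'],o['tool_rot'],o['opening'],o['contact_force'])
z=np.load('pics/w1.npz');K=z['K'];T=z['T']
m=((im.min(-1)>165)).astype(np.uint8)
n,l,st,c=cv2.connectedComponentsWithStats(m)
for k in 1+st[1:,4].argsort()[::-1][:3]: print(st[k],c[k])
E
```

```text
1.3667 [0.39040541 0.28042212 0.24062428] [-1.87717180e+00 -2.51836524e+00  1.39537275e-04] 0.04309728318995645 [-0.75029115 -0.16746622 -0.1788816 ]
[    0     0   266   386 42329] [129.71135628 124.76132203]
[  422     0   138   236 21825] [508.27230241 123.36160367]
[   0  219   38  199 5740] [ 15.16341463 307.65940767]
```

View pics/w1.png

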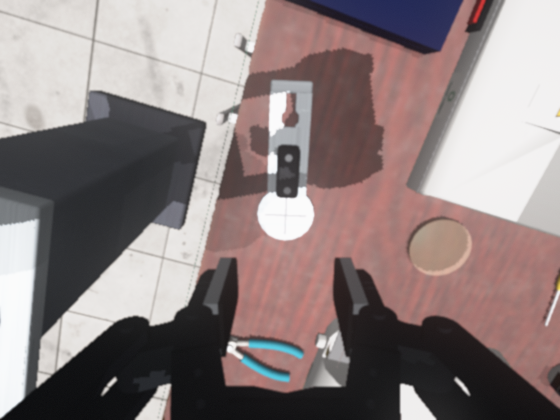

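The wrist view shows the disc centre near (286,215), the keyhole end near (291,81) and the bar near (288,170). Next I work out the template axis.

```bash
cat >> h.py <<'E'
def onplane(f,uv,c,n):
    z=np.load('pics/'+f+'.npz');K=z['K'];T=z['T'];uv=np.atleast_2d(np.asarray(uv,float))
    d=np.stack([(uv[:,0]-K[2])/K[0],(uv[:,1]-K[3])/K[1],np.ones(len(uv))],-1)@T[:3,:3].T
    o=T[:3,3];return o+d*((np.array(c)-o)@n/(d@n))[:,None]
E
python3 - <<'E'
from h import *
z=np.load('pics/w1.npz');im=z['im'].astype(int);n=np.array([0,0,1.])
# plate: low saturation & brightish (also in shadow); red desk saturated
s=im[70:245,255:318];sat=s.max(-1)-s.min(-1)
m=((sat<25)&(s.max(-1)>90)).astype(np.uint8)
N,l,st,c=cv2.connectedComponentsWithStats(m);k=1+st[1:,4].argmax();print(st[k])
cs,_=cv2.findContours((l==k).astype(np.uint8),cv2.RETR_EXTERNAL,cv2.CHAIN_APPROX_NONE)
ct=max(cs,key=len)[:,0]+[255,70]
W=onplane('w1',ct,[0,0,.005],n)[:,:2]*1000
print(cv2.minAreaRect(W.astype(np.float32)))
from scipy.optimize import least_squares
def sd(p):
    a=p[2];L=(W-p[:2])@np.array([[np.cos(a),-np.sin(a)],[np.sin(a),np.cos(a)]])
    x,y=L[:,0],L[:,1]
    disc=np.hypot(x+55,y)-30
    q=np.c_[abs(x+2.5)-82.5,abs(y)-20];box=np.hypot(*np.maximum(q,0).T)+np.minimum(q.max(1),0)
    return np.minimum(disc,box)+0.0
f=least_squares(sd,[390,280,np.radians(106.5)],loss='soft_l1');a=f.x[2];
print(f.x[:2],np.degrees(a),np.abs(f.fun).mean())
ex=np.array([np.cos(a),np.sin(a)]);print('grip',f.x[:2]-5*ex,'end',f.x[:2]+80*ex)
b=(s.max(-1)<70).astype(np.uint8);N,l,st,c=cv2.connectedComponentsWithStats(b);k=1+st[1:,4].argmax();print('bar',st[k],c[k]+[255,70],onplane('w1',c[k]+[255,70],[0,0,.03],n))
g=np.r_[(f.x[:2]-5*ex)/1000,0.06]
rows(Rm(np.degrees(a)),g,8,0.5)
E
```

```text
[   0    0   63  171 6951]
((390.2842102050781, 285.4059753417969), (64.19537353515625, 175.0063018798828), 14.944387435913086)
[390.48026345 285.93751034] 104.037466390452 4.357559956543169
grip [391.69304511 281.08682372] end [371.07575692 363.5484962 ]
bar [ 22  76  22  50 703] [288.11664296 169.11806543] [[0.39218357 0.28361702 0.03      ]]
turn deg [-0.02 -0.02  2.56] step mm 22.57876151874662
[-0.0, -0.0, 0.006, 0.002, 0.019, 2.258, 0.5],[-0.0, -0.0, 0.006, 0.003, 0.019, 2.258, 0.5],[-0.0, -0.0, 0.006, 0.003, 0.018, 2.258, 0.5],[-0.0, -0.0, 0.006, 0.003, 0.018, 2.258, 0.5],[-0.0, -0.0, 0.006, 0.003, 0.018, 2.258, 0.5],[-0.0, -0.0, 0.006, 0.004, 0.018, 2.258, 0.5],[-0.0, -0.0, 0.006, 0.004, 0.018, 2.258, 0.5],[-0.0, -0.0, 0.006, 0.004, 0.018, 2.258, 0.5],
```

```bash
python3 - <<'E'
from h import *
z=np.load('pics/w1.npz');im=z['im'].astype(int);n=np.array([0,0,1.])
Q=onplane('w1',[(286,215),(291.5,81),(291,118),(286,240)],[0,0,.005],n);print(Q.round(4))
d=Q[1]-Q[0];print(np.degrees(np.arctan2(d[1],d[0])),np.linalg.norm(d),'grip',Q[0]+d*50/135)
s=im[70:245,255:318]
cv2.imwrite('pics/c1.png',cv2.resize(s[:,:,::-1].astype(np.uint8),None,fx=3.4,fy=3.4,interpolation=cv2.INTER_CUBIC))
# edge cols of plate by row: red-minus-blue jump
g=im[:,:,0]-im[:,:,2]
for v in (85,95,105,150,170): 
    row=g[v,255:325]; print(v,' '.join(map(str,row)))
E
```

```text
[[0.4063 0.2294 0.005 ]
 [0.3727 0.3607 0.005 ]
 [0.3821 0.3278 0.005 ]
 [0.4146 0.2014 0.005 ]]
104.32361188823552 0.13556977386070548 grip [0.39383018 0.27800977 0.005     ]
85 25 24 24 25 25 25 24 25 25 24 24 23 22 21 17 8 -2 -5 -7 -6 -6 -6 -7 -6 -7 -6 -7 -7 -7 -7 -6 -7 -7 -5 -7 -7 -7 -7 -7 -7 -7 -7 -6 -7 -7 -6 -7 -7 -7 -7 -7 -8 -8 -7 -8 -7 -5 3 16 22 20 21 19 19 22 22 24 26 27 28
95 25 27 27 26 25 28 34 31 28 29 32 34 33 29 19 8 0 0 0 1 0 0 0 0 0 0 0 1 0 0 1 19 39 45 43 38 29 27 24 22 15 3 -5 -7 -8 -7 -7 -7 -8 -8 -8 -8 -8 -7 -8 -6 -2 8 18 21 23 23 25 26 28 28 28 28 28 29
105 43 42 41 40 39 38 38 37 36 35 35 34 35 29 15 2 0 0 0 0 0 0 0 0 0 0 0 0 0 0 3 28 45 48 47 47 41 31 23 16 5 -3 -6 -7 -7 -8 -7 -9 -8 -7 -7 -8 -8 -9 -8 -6 1 13 23 26 29 30 30 30 30 29 29 28 26 23
150 25 25 25 25 26 25 24 24 24 25 25 25 19 4 -6 -7 -7 -7 -7 -6 -5 -4 -3 0 2 2 2 2 1 2 2 2 2 2 1 1 2 2 2 2 2 2 2 2 -3 -5 -7 -8 -8 -8 -8 -8 -7 -1 11 19 18 18 18 20 22 24 25 24 25 24 24 23 23 24
170 39 38 38 40 42 46 47 48 47 44 40 32 14 -1 -3 -2 -3 -3 -3 -3 -5 -9 -7 -1 0 -1 -1 -1 -2 -2 -2 -2 -1 -1 -1 -1 2 1 1 2 1 2 1 -1 -5 -6 -7 -7 -8 -8 -7 -4 4 16 23 25 25 25 24 23 23 23 22 21 21 22 24 25 27 28
```

```bash
cat >> h.py <<'E'
from scipy.optimize import least_squares
def fit_template(f,box,c,n,ex0,p0,thr=9):
    """fit plate outline on plane (c,n); returns origin xyz (at plane) and axis"""
    im=np.load('pics/'+f+'.npz')['im'].astype(int);x0,y0,x1,y1=box
    g=cv2.GaussianBlur((im[:,:,0]-im[:,:,2]).astype(np.float32),(3,3),0)[y0:y1,x0:x1]
    m=(g<thr).astype(np.uint8);m=cv2.morphologyEx(m,cv2.MORPH_OPEN,np.ones((9,9)))
    N,l,st,_=cv2.connectedComponentsWithStats(m);k=1+st[1:,4].argmax()
    ct=max(cv2.findContours((l==k).astype(np.uint8),0,1)[0],key=len)[:,0]
    h,w=m.shape;ct=ct[(ct[:,0]>0)&(ct[:,0]<w-1)&(ct[:,1]>0)&(ct[:,1]<h-1)]
    W=onplane(f,ct+[x0,y0],c,n);n=np.array(n);ey0=np.cross(n,ex0)
    L0=np.c_[(W-p0)@ex0,(W-p0)@ey0]*1000
    def sd(p):
        a=p[2];L=(L0-p[:2])@np.array([[np.cos(a),-np.sin(a)],[np.sin(a),np.cos(a)]]);x,y=L.T
        q=np.c_[abs(x+2.5)-82.5,abs(y)-20];b=np.hypot(*np.maximum(q,0).T)+np.minimum(q.max(1),0)
        return np.minimum(np.hypot(x+55,y)-30,b)
    r=least_squares(sd,[0,0,0],loss='soft_l1',f_scale=.5);a=r.x[2]
    print('fit',r.x[:2].round(2),'rot deg',np.degrees(a).round(2),'res',np.abs(r.fun).mean().round(2),np.abs(r.fun).max().round(1),'bbox',st[k])
    return p0+(r.x[0]*ex0+r.x[1]*ey0)/1000, np.cos(a)*ex0+np.sin(a)*ey0
E
python3 - <<'E'
from h import *
a=np.radians(104.3);ex=np.array([np.cos(a),np.sin(a),0])
p,ex=fit_template('w1',(250,65,325,248),[0,0,.005],[0,0,1.],ex,np.array([.3926,.2829,.005]))
az=np.degrees(np.arctan2(ex[1],ex[0]));g=p-.005*ex;print(p,az,'grip',g)
rows(Rm(az),[g[0],g[1],.10],6,.5)
E
```

```text
fit [1.34 0.68] rot deg -0.5 res 0.65 4.6 bbox [   8   15   55  159 6383]
[0.39161151 0.2840324  0.005     ] 103.80075307835915 grip [0.39280424 0.27917674 0.005     ]
turn deg [-0.02 -0.02  2.8 ] step mm 23.441708619250786
[-0.0, -0.0, 0.008, -0.032, 0.033, 2.344, 0.5],[-0.0, -0.0, 0.008, -0.032, 0.033, 2.344, 0.5],[-0.0, -0.0, 0.008, -0.031, 0.034, 2.344, 0.5],[-0.0, -0.0, 0.008, -0.031, 0.034, 2.344, 0.5],[-0.0, -0.0, 0.008, -0.031, 0.034, 2.344, 0.5],[-0.0, -0.0, 0.008, -0.03, 0.034, 2.344, 0.5],
```

>>> {"api": "jog_arm", "payload": {"deltas": [[0, 0, 0.008, -0.032, 0.033, 2.6, 0.5], [0, 0, 0.008, -0.032, 0.033, 2.6, 0.5], [0, 0, 0.008, -0.031, 0.034, 2.6, 0.5], [0, 0, 0.008, -0.031, 0.034, 2.6, 0.5], [0, 0, 0.008, -0.031, 0.034, 2.6, 0.5], [0, 0, 0.008, -0.03, 0.034, 2.6, 0.5], [0, 0, 0, 0, 0, 2.6, 0.5], [0, 0, 0, 0, 0, 1.6, 0.5], [0, 0, 0, 0, 0, 1.0, 0.5], [0, 0, 0, 0, 0, 0, 0.5], [0, 0, 0, 0, 0, 0, 0.5]]}}

```text
t: 2.28
tool_pos: [0.3927, 0.28, 0.033]
tool_rot: [-1.935, -2.475, 0.0]
contact_force: [0.5, -0.1, 0.8]
opening: 0.0429
```

```bash
python3 - <<'E'
from h import *
im,P=shot('wrist','w2');o=ctrl.get_obs();print(o['t'],o['tool_pos'],np.degrees(np.arctan2(*R.from_rotvec(o['tool_rot']).as_matrix()[[1,0],0])),o['contact_force'])
E
```

```text
2.3333 [0.393498   0.28016993 0.03389052] 103.92930315947834 [-0.15863634  0.68332401 -0.02045776]
```

View pics/w2.png

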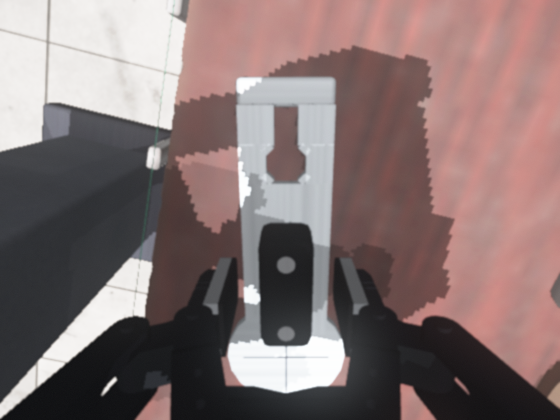

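The fingers straddle the bar, with the keyhole straight ahead at (286,145). I close the gripper and lift.

>>> {"api": "jog_arm", "payload": {"deltas": [[0, 0, 0, 0, 0, 0, 0], [0, 0, 0, 0, 0, 0, 0], [0, 0, 0, 0, 0, 0, 0], [0, 0, 0, 0, 0, 0, 0], [0, 0, 0, 0, 0, 0, 0], [0, 0, 0, 0, 0, 0, 0]], "grip_force": 60}}

```text
t: 2.83
tool_pos: [0.3943, 0.2801, 0.0347]
tool_rot: [1.937, 2.472, 0.005]
contact_force: [-1.6, 1.2, 6.3]
opening: 0.0204
```

>>> {"api": "jog_arm", "payload": {"deltas": [[0, 0, 0, 0, 0, -0.5, 0], [0, 0, 0, 0, 0, -1.5, 0], [0, 0, 0, 0, 0, -3, 0], [0, 0, 0, 0, 0, -3, 0], [0, 0, 0, 0, 0, -3, 0], [0, 0, 0, 0, 0, -3, 0], [0, 0, 0, 0, 0, -3, 0], [0, 0, 0, 0, 0, -3, 0], [0, 0, 0, 0, 0, -1.0, 0]]}}

```text
t: 3.58
tool_pos: [0.3944, 0.28, 0.2481]
tool_rot: [1.935, 2.471, 0.011]
contact_force: [0.5, 1.0, 0.4]
opening: 0.0206
```

```bash
python3 - <<'E'
from h import *
c=np.array([.7197,-.1695,.1596])   # head approx
nn=np.array([-0.6966,.1297,.7057]);nn/=np.linalg.norm(nn);print('head height over board planes', (c-[0.6452,-.175,.0777])@nn,(c-[.6707,-.1684,.103])@nn)
peg=c-.012*nn; print('peg',peg)
Rt=Rm(-10.5,45);ux=Rt[:,0]
# entry hole at tool x ~ +50, underside at tool z ~ +0.032 : TCP so entry sits on peg axis at height h above board
for h in (.10,.016):
    t=peg+nn*(h+.032)-ux*.050; print(h,t)
o=ctrl.get_obs();print(o['tool_pos'],o['opening'],o['q'].round(3))
t=peg+nn*(.11+.032)-ux*.05
rows(Rt,t,24,0)
E
```

```text
head height over board planes 0.006613195175817321 0.005666305957457728
peg [ 0.72805884 -0.17105633  0.15113196]
0.1 [ 0.60134829 -0.14749367  0.20892501]
0.016 [ 0.65986017 -0.158388    0.14964877]
[0.39444838 0.2799648  0.24813988] 0.02064691569907639 [ 0.463 -0.298  1.942 -0.     1.49   0.221]
turn deg [-44.34  28.25 107.56] step mm 19.65949231544769
[-0.032, 0.021, 0.078, -1.924, 0.382, 0.134, 0.0],[-0.032, 0.021, 0.078, -1.891, 0.528, 0.109, 0.0],[-0.032, 0.021, 0.078, -1.846, 0.671, 0.09, 0.0],[-0.032, 0.021, 0.078, -1.79, 0.81, 0.077, 0.0],[-0.032, 0.021, 0.078, -1.722, 0.945, 0.069, 0.0],[-0.032, 0.021, 0.078, -1.645, 1.075, 0.067, 0.0],[-0.032, 0.021, 0.078, -1.557, 1.198, 0.071, 0.0],[-0.032, 0.021, 0.078, -1.46, 1.314, 0.08, 0.0],[-0.032, 0.021, 0.078, -1.355, 1.421, 0.095, 0.0],[-0.032, 0.021, 0.078, -1.242, 1.519, 0.116, 0.0],[-0.032, 0.021, 0.078, -1.123, 1.608, 0.142, 0.0],[-0.032, 0.021, 0.078, -0.997, 1.685, 0.174, 0.0],[-0.032, 0.021, 0.078, -0.866, 1.752, 0.21, 0.0],[-0.032, 0.021, 0.078, -0.732, 1.807, 0.251, 0.0],[-0.032, 0.021, 0.078, -0.594, 1.85, 0.296, 0.0],[-0.032, 0.021, 0.078, -0.455, 1.881, 0.346, 0.0],[-0.032, 0.021, 0.078, -0.315, 1.899, 0.399, 0.0],[-0.032, 0.021, 0.078, -0.175, 1.905, 0.455, 0.0],[-0.032, 0.021, 0.078, -0.036, 1.897, 0.514, 0.0],[-0.032, 0.021, 0.078, 0.101, 1.877, 0.576, 0.0],[-0.032, 0.021, 0.078, 0.234, 1.844, 0.639, 0.0],[-0.032, 0.021, 0.078, 0.363, 1.799, 0.704, 0.0],[-0.032, 0.021, 0.078, 0.486, 1.742, 0.77, 0.0],[-0.032, 0.021, 0.078, 0.603, 1.674, 0.837, 0.0],
```

```bash
python3 - <<'E'
from h import *
H=np.full((12,14),0.)
for f in('s0','d0'):
    P=np.load(f'pics/{f}.npz')['P'].reshape(-1,3);P=P[~np.isnan(P[:,0])]
    for x,y,z in P:
        i=int((x-.30)//.05);j=int((y+.3)//.05)
        if 0<=i<12 and 0<=j<14 and z<.6: H[i,j]=max(H[i,j],z)
print('cols y from -.30 step .05; rows x from .30');print((H*100).round(0).astype(int))
# stage 1: yaw at safe corridor, then tilt+advance
o=ctrl.get_obs();R0=R.from_rotvec(o['tool_rot']).as_matrix()
p1=[.42,-.08,.26];R1=Rm(-10.5,0)
rows(R1,p1,20,0)
print('stage2')
rows(Rm(-10.5,45),[.595,-.1463,.2155],11,0,R1,np.array(p1))
E
```

```text
cols y from -.30 step .05; rows x from .30
[[ 1  1  1  1  1  1  1  2  1  1  1  1  1  1]
 [ 1  1  1  1  1  1  2  2  1  1  1  4  3  1]
 [ 1  3  4  1  1  1  2  2  1  1  1  3  1  1]
 [ 1  1  1  1  1  7  6  6  7  1  1  1  1  3]
 [ 1  1  1  1  1  8  8  8  8  1  1  6  7  7]
 [ 6  6  4  2  1  8  8  8  8  1  2  6 11 11]
 [14 10  9  8  4  8 31 30 19 18  1  6 24 24]
 [17 15 14 13  1 29 31 31 17 17  1  8 25 18]
 [18 17 17 17 12 12 30  8  7  1  2  3 24 18]
 [ 2  0 17 17 23 23 22  1  8  8  8  3 24 24]
 [18 18  8  0 23 23  1  1  8  8  8  8 17  0]
 [ 9  9 35 35 35 35 35 35  1  8 13  8  1  1]]
turn deg [  0.19  -0.5  114.36] step mm 18.053268996188155
[0.0, -0.0, 0.1, -1.778, -0.307, -0.064, 0.0],[0.0, -0.0, 0.1, -1.8, -0.128, -0.064, 0.0],[0.0, -0.0, 0.1, -1.803, 0.052, -0.063, 0.0],[0.0, -0.0, 0.1, -1.789, 0.231, -0.062, 0.0],[0.0, -0.0, 0.1, -1.757, 0.408, -0.061, 0.0],[0.0, -0.0, 0.1, -1.708, 0.582, -0.061, 0.0],[0.0, -0.0, 0.1, -1.642, 0.749, -0.06, 0.0],[0.0, -0.0, 0.1, -1.559, 0.909, -0.06, 0.0],[0.0, -0.0, 0.1, -1.461, 1.059, -0.059, 0.0],[0.0, -0.0, 0.1, -1.348, 1.2, -0.059, 0.0],[0.0, -0.0,
[... 273 characters left out ...]
, -0.261, 1.785, -0.058, 0.0],[0.0, -0.0, 0.1, -0.082, 1.803, -0.058, 0.0],[0.0, -0.0, 0.1, 0.098, 1.802, -0.058, 0.0],[0.0, -0.0, 0.1, 0.277, 1.783, -0.059, 0.0],
stage2
turn deg [ 0. 45.  0.] step mm 17.486934910440525
[0.0, 0.071, 0.0, 1.674, 0.303, 0.405, 0.0],[0.0, 0.071, 0.0, 1.641, 0.303, 0.523, 0.0],[0.0, 0.071, 0.0, 1.599, 0.303, 0.639, 0.0],[0.0, 0.071, 0.0, 1.55, 0.303, 0.751, 0.0],[0.0, 0.071, 0.0, 1.492, 0.303, 0.86, 0.0],[0.0, 0.071, 0.0, 1.427, 0.303, 0.964, 0.0],[0.0, 0.071, 0.0, 1.355, 0.303, 1.063, 0.0],[0.0, 0.071, 0.0, 1.275, 0.303, 1.157, 0.0],[0.0, 0.071, 0.0, 1.19, 0.303, 1.245, 0.0],[0.0, 0.071, 0.0, 1.098, 0.303, 1.327, 0.0],[0.0, 0.071, 0.0, 1.0, 0.303, 1.402, 0.0],
```

>>> {"api": "jog_arm", "payload": {"deltas": [[0, 0, 0.1, -1.778, -0.307, -0.064, 0], [0, 0, 0.1, -1.8, -0.128, -0.064, 0], [0, 0, 0.1, -1.803, 0.052, -0.063, 0], [0, 0, 0.1, -1.789, 0.231, -0.062, 0], [0, 0, 0.1, -1.757, 0.408, -0.061, 0], [0, 0, 0.1, -1.708, 0.582, -0.061, 0], [0, 0, 0.1, -1.642, 0.749, -0.06, 0], [0, 0, 0.1, -1.559, 0.909, -0.06, 0], [0, 0, 0.1, -1.461, 1.059, -0.059, 0], [0, 0, 0.1, -1.348, 1.2, -0.059, 0], [0, 0, 0.1, -1.222, 1.328, -0.058, 0]]}}

```text
t: 4.5
tool_pos: [0.4061, 0.0803, 0.2479]
tool_rot: [-2.946, -1.089, 0.003]
contact_force: [0.7, 0.2, -0.8]
opening: 0.0207
```

>>> {"api": "jog_arm", "payload": {"deltas": [[0, 0, 0.1, -1.083, 1.443, -0.058, 0], [0, 0, 0.1, -0.934, 1.544, -0.058, 0], [0, 0, 0.1, -0.776, 1.629, -0.058, 0], [0, 0, 0.1, -0.61, 1.698, -0.058, 0], [0, 0, 0.1, -0.437, 1.751, -0.058, 0], [0, 0, 0.1, -0.261, 1.785, -0.058, 0], [0, 0, 0.1, -0.082, 1.803, -0.058, 0], [0, 0, 0.1, 0.098, 1.802, -0.058, 0], [0, 0, 0.1, 0.277, 1.783, -0.059, 0], [0, 0, 0, 0, 0, 0, 0]]}}

```text
t: 5.33
tool_pos: [0.4173, -0.0828, 0.2534]
tool_rot: [3.126, -0.302, -0.003]
contact_force: [-0.3, 1.1, -0.4]
opening: 0.0204
```

>>> {"api": "jog_arm", "payload": {"deltas": [[0, 0.071, 0, 1.674, 0.303, 0.405, 0], [0, 0.071, 0, 1.641, 0.303, 0.523, 0], [0, 0.071, 0, 1.599, 0.303, 0.639, 0], [0, 0.071, 0, 1.55, 0.303, 0.751, 0], [0, 0.071, 0, 1.492, 0.303, 0.86, 0], [0, 0.071, 0, 1.427, 0.303, 0.964, 0], [0, 0.071, 0, 1.355, 0.303, 1.063, 0], [0, 0.071, 0, 1.275, 0.303, 1.157, 0], [0, 0.071, 0, 1.19, 0.303, 1.245, 0], [0, 0.071, 0, 1.098, 0.303, 1.327, 0], [0, 0.071, 0, 1.0, 0.303, 1.402, 0], [0, 0, 0, 0, 0, 0, 0]]}}

```text
t: 6.33
tool_pos: [0.5909, -0.1465, 0.2046]
tool_rot: [2.835, -0.265, 1.156]
contact_force: [-0.8, 0.1, -2.1]
opening: 0.0207
```

>>> {"api": "jog_arm", "payload": {"deltas": [[0, 0, 0, 0, 0, 0, 0], [0, 0, 0, 0, 0, 0, 0]]}}

```text
t: 6.5
tool_pos: [0.5921, -0.147, 0.2094]
tool_rot: [2.831, -0.264, 1.162]
contact_force: [-0.2, -0.3, -0.6]
opening: 0.0204
```

```bash
python3 - <<'E'
from h import *
im,P=shot('wrist','w3');o=ctrl.get_obs();print(o['t'],o['tool_pos'],o['q'].round(3),o['contact_force'])
print(R.from_rotvec(o['tool_rot']).as_matrix().round(3));print(Rm(-10.5,45).round(3))
E
```

```text
6.55 [ 0.59240251 -0.14727064  0.21038188] [-0.441 -0.342  2.167  0.331  0.577  1.107] [ 0.11347407 -0.52338912 -0.58324642]
[[ 0.698 -0.185  0.691]
 [-0.131 -0.983 -0.13 ]
 [ 0.704  0.    -0.711]]
[[ 0.695 -0.182  0.695]
 [-0.129 -0.983 -0.129]
 [ 0.707  0.    -0.707]]
```

View pics/w3.png

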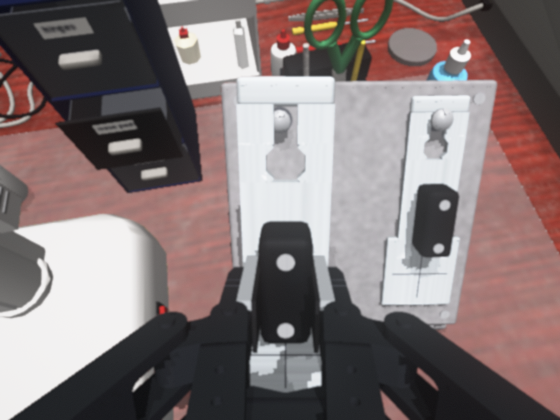

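The peg head shows through the slot at (281,119), and the entry hole is at (286,163). I fit the planes and take a zoomed crop.

```bash
python3 - <<'E'
from h import *
z=np.load('pics/w3.npz');im=z['im'];P=z['P'];o=ctrl.get_obs()
Rt=R.from_rotvec(o['tool_rot']).as_matrix();L=(P-o['tool_pos'])@Rt  # tool coords
def plane(reg,Q=L):
    A=np.concatenate([Q[y0:y1,x0:x1].reshape(-1,3) for x0,y0,x1,y1 in reg]);A=A[~np.isnan(A[:,0])]
    for i in range(6):
        c=A.mean(0);n=np.linalg.svd(A-c,full_matrices=False)[2][2];r=(A-c)@n;A=A[abs(r)<=2.5*r.std()]
    return c,n*np.sign(n[2]) ,r.std()
print('plate tool',plane([(245,110,265,210),(310,110,328,210)]))
print('board tool',plane([(345,95,395,300)]))
c,n,s=plane([(345,95,395,300)],P);n=n*np.sign(n[2]);print('board world',c,n,s,'yaw',np.degrees(np.arctan2(-n[1],-n[0])),'tilt',np.degrees(np.arccos(n[2])))
np.savez('board.npz',c=c,n=n)
h=((P-c)@n*1000)
print('peg height above board');print(h[106:134:3,266:298:3].round(0))
cr=cv2.resize(im[75:200,225:345],None,fx=4.6,fy=4.6,interpolation=cv2.INTER_CUBIC)
cv2.imwrite('pics/c3.png',cr[:,:,::-1])
E
```

```text
plate tool (array([ 0.04946318, -0.00015131,  0.02941684]), array([-9.68215230e-04, -3.05417866e-03,  9.99994867e-01]), np.float64(0.0005877874333501331))
board tool (array([0.00118907, 0.06225078, 0.1351581 ]), array([ 0.00583444, -0.0104121 ,  0.99992877]), np.float64(0.0006260413028835317))
board world [ 0.67516055 -0.22623308  0.11519615] [-0.69736623  0.12097351  0.7064317 ] 0.000626041302883532 yaw -9.841277070788193 tilt 45.05467451253852
peg height above board
[[105. 105. 106.   1.   0.  -1.  -1.   0.  -0.  -1.   0.]
 [105. 105. 105.   0.   0.  -0.   0.   1.   1.  -0.   0.]
 [105. 106. 105.  11.  11.  12.  12.   0.  -0.   0.  -1.]
 [106. 105. 104.  13.  14.  13.  12.  10.   1.  -1.   0.]
 [105. 104. 104.  12.  14.  13.  14.  11.   0.  -0.  -1.]
 [105. 104. 104.  12.  12.  12.  14.  12.   9.  -0.   0.]
 [105. 105. 104.  13.  12.  13.  13.  12.   0.   0.  -0.]
 [103. 104. 104.  14.  12.  14.  11.  11.  -0.   1.  -1.]
 [105. 103. 105.  11.  12.  12.  13.  -1.  -0.  -0.   0.]
 [105. 104. 106.   1.   0.   0.  -0.   1.   0.  -1.  -1.]]
```

View pics/c3.png

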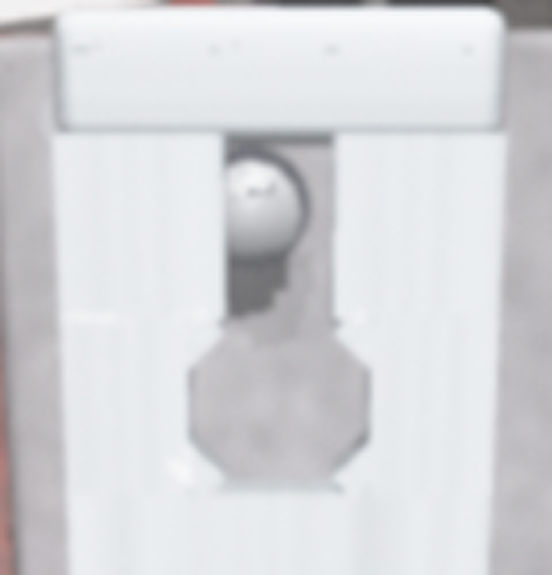

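```bash
python3 - <<'E'
from h import *
o=ctrl.get_obs();Rt=R.from_rotvec(o['tool_rot']).as_matrix();p=np.array(o['tool_pos'])
b=np.load('board.npz');c,n=b['c'],b['n']
pl=onplane('w3',[(286,162.4),(285.7,104.3),(286,181.5)],p+Rt@[0.0495,0,.0294],Rt[:,2]);print('hole,slotend,holebottom tool',((pl-p)@Rt).round(4))
def axis_on_board(uv,h):
    q=onplane('w3',uv,c+n*h,n)[0];return q-n*h
for h in (.009,.011):
    q=axis_on_board((280.6,119.6),h);print('peg',h,q)
peg=axis_on_board((280.6,119.6),.010)
# board left edge & top edge check: peg is 40 mm from left edge(95-55), 25 from top
az=np.degrees(np.arctan2(-n[1],-n[0]));Rb=Rm(az,np.degrees(np.arccos(n[2])))
for uv in((228,83),(492,81)): print('corner in peg frame mm',((onplane('w3',uv,c,n)[0]-peg)@Rb*1000).round(1))
hole=((pl-p)@Rt)[0]
for H in (.020,):
    t=peg+n*(H)-Rb@(hole+[0,0,.005]);print('target',t);rows(Rb,t,10,0)
np.savez('peg.npz',peg=peg,Rb=Rb,hole=hole)
E
```

```text
hole,slotend,holebottom tool [[0.0486 0.0003 0.0294]
 [0.0726 0.0002 0.0294]
 [0.0401 0.0003 0.0294]]
peg 0.009 [ 0.72564563 -0.16907709  0.15524564]
peg 0.011 [ 0.72578969 -0.16910971  0.15539343]
corner in peg frame mm [ 23.6 -35.3  -0. ]
corner in peg frame mm [ 23.  144.1   0. ]
target [ 0.65404324 -0.15632865  0.15938573]
turn deg [ 0.59  0.34 -0.57] step mm 8.051232984865646
[0.001, 0.001, -0.001, 0.084, -0.025, 0.8, 0.0],[0.001, 0.001, -0.001, 0.083, -0.024, 0.8, 0.0],[0.001, 0.001, -0.001, 0.083, -0.023, 0.801, 0.0],[0.001, 0.001, -0.001, 0.082, -0.022, 0.801, 0.0],[0.001, 0.001, -0.001, 0.082, -0.022, 0.801, 0.0],[0.001, 0.001, -0.001, 0.081, -0.021, 0.801, 0.0],[0.001, 0.001, -0.001, 0.081, -0.02, 0.801, 0.0],[0.001, 0.001, -0.001, 0.08, -0.019, 0.801, 0.0],[0.001, 0.001, -0.001, 0.08, -0.018, 0.801, 0.0],[0.001, 0.001, -0.001, 0.079, -0.017, 0.801, 0.0],
```

>>> {"api": "jog_arm", "payload": {"deltas": [[0.001, 0.001, -0.001, 0.084, -0.025, 0.8, 0], [0.001, 0.001, -0.001, 0.083, -0.024, 0.8, 0], [0.001, 0.001, -0.001, 0.083, -0.023, 0.8, 0], [0.001, 0.001, -0.001, 0.082, -0.022, 0.8, 0], [0.001, 0.001, -0.001, 0.082, -0.022, 0.8, 0], [0.001, 0.001, -0.001, 0.081, -0.021, 0.8, 0], [0.001, 0.001, -0.001, 0.081, -0.02, 0.8, 0], [0.001, 0.001, -0.001, 0.08, -0.019, 0.8, 0], [0.001, 0.001, -0.001, 0.08, -0.018, 0.8, 0], [0, 0, 0, 0, 0, 0, 0], [0, 0, 0, 0, 0, 0, 0], [0, 0, 0, 0, 0, 0, 0]]}}

```text
t: 7.55
tool_pos: [0.6481, -0.156, 0.1642]
tool_rot: [2.829, -0.247, 1.179]
contact_force: [0.1, -0.3, -0.6]
opening: 0.0207
```

```bash
python3 - <<'E'
from h import *
im,P=shot('wrist','w4');o=ctrl.get_obs();print(o['t'],o['tool_pos'],o['contact_force'])
q=np.load('peg.npz');Rt=R.from_rotvec(o['tool_rot']).as_matrix()
print('rot err',np.degrees(R.from_matrix(Rt.T@q['Rb']).as_rotvec()))
u=np.array(o['tool_pos'])+Rt@(q['hole']+[0,0,.005]);print('hole underside in peg frame (x up,y right,z in) mm',(q['Rb'].T@(u-q['peg'])*1000).round(1))
cr=cv2.resize(im[75:205,225:345],None,fx=4.6,fy=4.6,interpolation=cv2.INTER_CUBIC)
cv2.imwrite('pics/c4.png',cr[:,:,::-1])
E
```

```text
7.6 [ 0.64804635 -0.15599933  0.16452326] [ 0.07746704 -0.76089687 -0.84493576]
rot err [ 0.11672998 -0.2351619  -0.10236162]
hole underside in peg frame (x up,y right,z in) mm [ -0.4   0.9 -28.1]
```

View pics/c4.png

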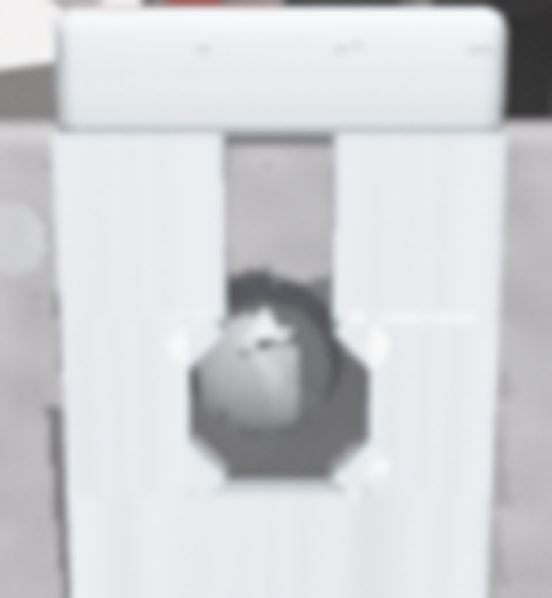

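```bash
cat > pegm.py <<'E'
from h import *
import sys
def meas(f,o):
    z=np.load(f'pics/{f}.npz');P=z['P'];q=np.load('peg.npz');Rb=q['Rb'];peg=q['peg']
    L=(P-peg)@Rb*1000; h=-L[...,2]
    m=(h>6)&(h<17)&(np.hypot(L[...,0],L[...,1])<14)
    print('n',m.sum());A=L[m]
    print('x',np.percentile(A[:,0],[1,50,99]).round(1),'y',np.percentile(A[:,1],[1,50,99]).round(1),'h',np.percentile(h[m],[1,50,99]).round(1))
    mm=m[75:205,225:345].astype(np.uint8);ct=max(cv2.findContours(mm,0,1)[0],key=len)
    c,r=cv2.minEnclosingCircle(ct);print('circ',c[0]+225,c[1]+75,r)
    return A,(c[0]+225,c[1]+75)
if __name__=='__main__':
    o=ctrl.get_obs();A,c=meas(sys.argv[1],o);q=np.load('peg.npz');Rb,peg=q['Rb'],q['peg']
    n=-Rb[:,2]
    for cc in (c,(283.7,153.3)):
        for hh in (.009,.011): print('axis from pixel',cc,((onplane(sys.argv[1],cc,peg+n*hh,n)[0]-peg)@Rb*1000).round(2))
    t=A[-A[:,2]>11.5];print('top pts mean',t.mean(0),len(t))
E
python3 pegm.py w4
```

```text
n 689
x [-7.6 -0.3  6.3] y [-7.7 -0.8  6. ] h [ 9.4 12.2 14.2]
circ 282.0 154.5 15.500100135803223
axis from pixel (282.0, 154.5) [-0.86 -0.88 -9.  ]
axis from pixel (282.0, 154.5) [ -0.48  -0.87 -11.  ]
axis from pixel (283.7, 153.3) [-0.27 -0.04 -9.  ]
axis from pixel (283.7, 153.3) [  0.11  -0.04 -11.  ]
top pts mean [ -0.55807791  -0.803049   -12.70782468] 479
```

```bash
cat > go.py <<'E'
from h import *
import sys
f=sys.argv[1]; H=float(sys.argv[2])/1000; n=int(sys.argv[3]); off=[float(v)/1000 for v in sys.argv[4:6]]
q=np.load('peg.npz');Rb,peg=q['Rb'],q['peg']+q['Rb']@[off[0],off[1],0]
o=ctrl.get_obs();Rt=R.from_rotvec(o['tool_rot']).as_matrix();p=np.array(o['tool_pos'])
P=np.load(f'pics/{f}.npz')['P']
L=(P-p)@Rt
# hole edges: rays of non-plate pixels projected on plate top plane
v,u=np.mgrid[95:190,255:317];non=(L[95:190,255:317,2]>.036)|np.isnan(L[95:190,255:317,2])
Q=(onplane(f,np.c_[u[non],v[non]],p+Rt@[.05,0,.0294],Rt[:,2])-p)@Rt*1000
c=Q[(Q[:,0]>41.5-3)&(Q[:,0]<55)]
print('hole y range',c[:,1].min(),c[:,1].max(),'xmin',c[:,0].min(),'slot end',Q[:,0].max(),'slot y',Q[Q[:,0]>62][:,1].min(),Q[Q[:,0]>62][:,1].max())
t=peg-Rb[:,2]*H-Rb@(q['hole']+[0,0,.005]);rows(Rb,t,n,0)
E
python3 go.py w4 14.5 5 -0.6 -0.85
```

```text
hole y range -12.724130030807057 13.577765137971102 xmin 40.57173037146898 slot end 75.43970681737794 slot y -11.834598282103013 12.498167322213774
turn deg [ 0.12 -0.24 -0.1 ] step mm 2.6881859960291203
[0.0, -0.001, -0.0, -0.002, -0.032, 0.267, 0.0],[0.0, -0.001, -0.0, -0.001, -0.031, 0.267, 0.0],[0.0, -0.001, -0.0, -0.001, -0.031, 0.267, 0.0],[0.0, -0.001, -0.0, -0.001, -0.031, 0.267, 0.0],[0.0, -0.001, -0.0, -0.001, -0.031, 0.267, 0.0],
```

>>> {"api": "jog_arm", "payload": {"deltas": [[0, -0.001, 0, 0, -0.03, 0.27, 0], [0, -0.001, 0, 0, -0.03, 0.27, 0], [0, -0.001, 0, 0, -0.03, 0.27, 0], [0, -0.001, 0, 0, -0.03, 0.27, 0], [0, -0.001, 0, 0, -0.03, 0.25, 0], [0, 0, 0, 0, 0, 0, 0], [0, 0, 0, 0, 0, 0, 0], [0, 0, 0, 0, 0, 0, 0]]}}

```text
t: 8.27
tool_pos: [0.6576, -0.1561, 0.1547]
tool_rot: [2.832, -0.248, 1.172]
contact_force: [0.2, -0.4, -1.0]
opening: 0.0206
```

```bash
python3 - <<'E'
from h import *
im,P=shot('wrist','w5');o=ctrl.get_obs();print(o['t'],o['tool_pos'],o['contact_force'])
q=np.load('peg.npz');Rt=R.from_rotvec(o['tool_rot']).as_matrix()
print('rot err',np.degrees(R.from_matrix(Rt.T@q['Rb']).as_rotvec()))
u=np.array(o['tool_pos'])+Rt@(q['hole']+[0,0,.005]);print('hole underside in peg frame (x up,y right,z in) mm',(q['Rb'].T@(u-q['peg'])*1000).round(1))
cr=cv2.resize(im[95:195,235:335],None,fx=6,fy=6,interpolation=cv2.INTER_CUBIC)
cv2.imwrite('pics/c5.png',cr[:,:,::-1])
E
python3 pegm.py w5
```

```text
8.3167 [ 0.65757637 -0.15613248  0.15485496] [ 0.72678373  0.33337548 -1.75421803]
rot err [ 0.11135959  0.07416377 -0.10977577]
hole underside in peg frame (x up,y right,z in) mm [ -0.8  -0.6 -14.3]
n 909
x [-8.7 -0.4  6.2] y [-8.2 -0.9  7.5] h [ 8.7 12.3 16.6]
circ 285.0 159.5 16.56059455871582
axis from pixel (285.0, 159.5) [-0.9  -0.91 -9.  ]
axis from pixel (285.0, 159.5) [ -0.48  -0.91 -11.  ]
axis from pixel (283.7, 153.3) [ 1.97 -1.5  -9.  ]
axis from pixel (283.7, 153.3) [  2.35  -1.49 -11.  ]
top pts mean [ -1.06621974  -0.97695151 -13.04133884] 652
```

View pics/c5.png

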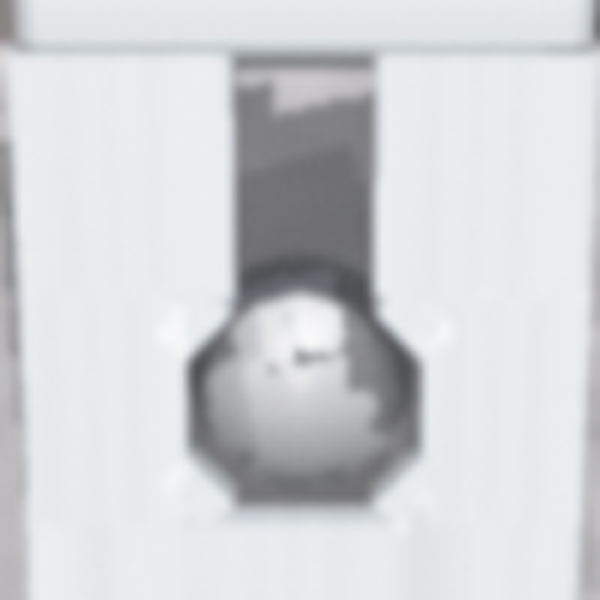

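The head sits centred in the entry hole (crop centre about (305,390)). I push in gently.

>>> {"api": "jog_arm", "payload": {"deltas": [[0, 0, 0, 0.01, -0.03, 0.1, 0], [0, 0, 0, 0, 0, 0.1, 0], [0, 0, 0, 0, 0, 0.1, 0], [0, 0, 0, 0, 0, 0.1, 0], [0, 0, 0, 0, 0, 0.1, 0], [0, 0, 0, 0, 0, 0, 0], [0, 0, 0, 0, 0, 0, 0]]}}

```text
t: 8.9
tool_pos: [0.6611, -0.1564, 0.1512]
tool_rot: [2.832, -0.248, 1.172]
contact_force: [0.3, 0.2, -1.3]
opening: 0.0205
```

```bash
cat > st.py <<'E'
from h import *
o=ctrl.get_obs();q=np.load('peg.npz');Rt=R.from_rotvec(o['tool_rot']).as_matrix()
print(o['t'],'F in peg frame (x up,y right,z in)',(q['Rb'].T@o['contact_force']).round(1),'M tool',(Rt.T@o['wrist_torque']).round(2),'op',o['opening'])
print('rot err',np.degrees(R.from_matrix(Rt.T@q['Rb']).as_rotvec()).round(2))
u=np.array(o['tool_pos'])+Rt@(q['hole']+[0,0,.005]);print('hole underside rel peg est',(q['Rb'].T@(u-q['peg'])*1000).round(1))
E
python3 st.py
```

```text
8.9 F in peg frame (x up,y right,z in) [-0.7 -0.3  1.1] M tool [-0.01 -0.46  0.01] op 0.020500526140593077
rot err [ 0.11  0.09 -0.11]
hole underside rel peg est [-0.9 -1.  -9.2]
```

No contact force yet, with the underside 9 mm off the board, so the head is entering.

>>> {"api": "jog_arm", "payload": {"deltas": [[0, 0, 0, 0.015, 0, 0.1, 0], [0, 0, 0, 0.015, 0, 0.1, 0], [0, 0, 0, 0, 0, 0.1, 0], [0, 0, 0, 0, 0, 0.1, 0], [0, 0, 0, 0, 0, 0.1, 0], [0, 0, 0, 0, 0, 0, 0], [0, 0, 0, 0, 0, 0, 0]]}}

```text
t: 9.48
tool_pos: [0.6648, -0.1571, 0.1478]
tool_rot: [2.832, -0.248, 1.172]
contact_force: [0.1, 0.5, -1.4]
opening: 0.0201
```

```bash
python3 st.py
```

```text
9.4833 F in peg frame (x up,y right,z in) [-1.  -0.5  1. ] M tool [-0.01 -0.62 -0.02] op 0.020143186039230612
rot err [ 0.1   0.1  -0.11]
hole underside rel peg est [-0.7 -1.  -4.1]
```

>>> {"api": "jog_arm", "payload": {"deltas": [[0, 0, 0, 0, 0, 0.1, 0], [0, 0, 0, 0, 0, 0.1, 0], [0, 0, 0, 0, 0, 0.05, 0], [0, 0, 0, 0, 0, 0.05, 0], [0, 0, 0, 0, 0, 0, 0], [0, 0, 0, 0, 0, 0, 0]]}}

```text
t: 9.98
tool_pos: [0.667, -0.1575, 0.146]
tool_rot: [2.832, -0.248, 1.173]
contact_force: [-0.5, -0.7, -0.9]
opening: 0.0208
```

```bash
python3 - <<'E'
from h import *
exec(open('st.py').read().split('import *')[1])
im,P=shot('wrist','w6')
E
```

```text
9.9833 F in peg frame (x up,y right,z in) [-0.9  0.8  0.4] M tool [ 0.02 -0.49 -0.03] op 0.02077522032539842
rot err [ 0.11  0.06 -0.11]
hole underside rel peg est [-0.3 -0.9 -1.3]
```

>>> {"api": "jog_arm", "payload": {"deltas": [[0, 0, 0, 0, 0, 0.05, 0], [0, 0, 0, 0, 0, 0.05, 0], [0, 0, 0, 0, 0, 0.05, 0], [0, 0, 0, 0, 0, 0, 0], [0, 0, 0, 0, 0, 0, 0]]}}

```text
t: 10.45
tool_pos: [0.668, -0.1576, 0.1448]
tool_rot: [2.832, -0.248, 1.172]
contact_force: [-0.2, -0.6, -1.3]
opening: 0.0206
```

```bash
python3 st.py
```

```text
10.45 F in peg frame (x up,y right,z in) [-1.   0.6  0.8] M tool [-0.03 -0.48 -0.02] op 0.020571920896175353
rot err [ 0.11  0.08 -0.11]
hole underside rel peg est [-0.5 -0.9  0.2]
```

>>> {"api": "jog_arm", "payload": {"deltas": [[0, 0, 0, 0, 0, 0.05, 0], [0, 0, 0, 0, 0, 0.05, 0], [0, 0, 0, 0, 0, 0, 0], [0, 0, 0, 0, 0, 0, 0]]}}

```text
t: 10.78
tool_pos: [0.6682, -0.1577, 0.1447]
tool_rot: [2.832, -0.247, 1.172]
contact_force: [-13.5, 2.0, 7.4]
opening: 0.0205
```

```bash
python3 st.py
```

```text
10.7833 F in peg frame (x up,y right,z in) [ -4.4   0.3 -14.9] M tool [-0.07 -1.   -0.  ] op 0.020489940262631543
rot err [ 0.09  0.1  -0.08]
hole underside rel peg est [-0.4 -1.   0.5]
```

Contact with the board comes at the expected height, at 15 N. I back off 0.5 mm and slide down the slope.

>>> {"api": "jog_arm", "payload": {"deltas": [[0, 0, 0, 0, 0, -0.06, 0], [0, 0, 0, 0, 0, 0, 0], [0, 0, 0, -0.2, 0, 0, 0], [0, 0, 0, -0.2, 0, 0, 0], [0, 0, 0, -0.2, 0, 0, 0], [0, 0, 0, 0, 0, 0, 0], [0, 0, 0, 0, 0, 0, 0]]}}

```text
t: 11.37
tool_pos: [0.6641, -0.1571, 0.1405]
tool_rot: [2.831, -0.248, 1.173]
contact_force: [-2.6, 0.1, 1.3]
opening: 0.0203
```

```bash
python3 st.py
```

```text
11.3667 F in peg frame (x up,y right,z in) [-0.9  0.3 -2.7] M tool [-0.1  -0.37  0.02] op 0.020277925682770027
rot err [ 0.12  0.05 -0.11]
hole underside rel peg est [-6.3 -0.8  0.5]
```

>>> {"api": "jog_arm", "payload": {"deltas": [[0, 0, 0, -0.2, 0, 0, 0], [0, 0, 0, -0.2, 0, 0, 0], [0, 0, 0, -0.2, 0, 0, 0], [0, 0, 0, -0.2, 0, 0, 0], [0, 0, 0, -0.2, 0, 0, 0], [0, 0, 0, -0.1, 0, 0, 0], [0, 0, 0, -0.1, 0, 0, 0], [0, 0, 0, 0, 0, 0, 0], [0, 0, 0, 0, 0, 0, 0]]}}

```text
t: 12.12
tool_pos: [0.6557, -0.1555, 0.1319]
tool_rot: [2.832, -0.248, 1.172]
contact_force: [-4.0, 0.7, 4.3]
opening: 0.0206
```

```bash
python3 st.py
```

```text
12.1167 F in peg frame (x up,y right,z in) [ 0.2  0.  -5.9] M tool [-0.06 -0.24  0.01] op 0.02062569506055134
rot err [ 0.11  0.08 -0.11]
hole underside rel peg est [-18.5  -0.9   0.5]
```

>>> {"api": "jog_arm", "payload": {"deltas": [[0, 0, 0, -0.05, 0, 0, 0], [0, 0, 0, -0.05, 0, 0, 0], [0, 0, 0, -0.05, 0, 0, 0], [0, 0, 0, -0.05, 0, 0, 0], [0, 0, 0, 0, 0, 0, 0], [0, 0, 0, 0, 0, 0, 0]]}}

```text
t: 12.62
tool_pos: [0.6545, -0.1553, 0.1307]
tool_rot: [2.831, -0.248, 1.173]
contact_force: [-1.7, 0.2, 4.8]
opening: 0.0205
```

```bash
python3 - <<'E'
from h import *
exec(open('st.py').read().split('import *')[1])
im,P=shot('wrist','w7')
E
```

```text
12.6167 F in peg frame (x up,y right,z in) [ 2.3  0.1 -4.6] M tool [ 0.01  0.03 -0.01] op 0.020466265255955608
rot err [ 0.12  0.05 -0.11]
hole underside rel peg est [-20.1  -0.9   0.5]
```

View pics/w7.png

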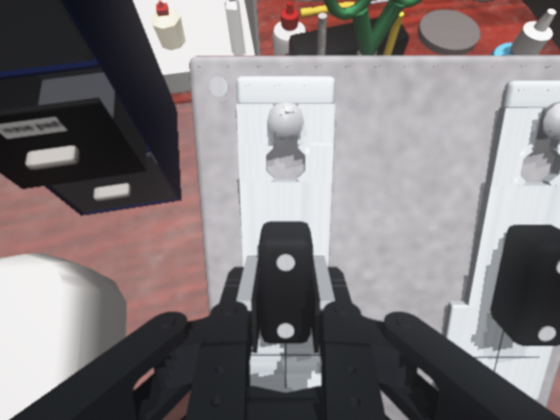

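The peg is at the slot's far end (285,120), head over the plate, matching the neighbour. I release and back off.

>>> {"api": "jog_arm", "payload": {"deltas": [[0, 0, 0, 0, 0, 0, 0.1], [0, 0, 0, 0, 0, 0, 0.3], [0, 0, 0, 0, 0, 0, 0.5], [0, 0, 0, 0, 0, 0, 0.5], [0, 0, 0, 0, 0, 0, 0.5], [0, 0, 0, 0, 0, 0, 0.5], [0, 0, 0, 0, 0, -0.3, 0.5], [0, 0, 0, 0, 0, -1, 0.5], [0, 0, 0, 0, 0, -1.5, 0.5], [0, 0, 0, 0, 0, -2, 0.5], [0, 0, 0, 0, 0, -2.5, 0.5], [0, 0, 0, 0, 0, -2.5, 0.5]]}}

```text
t: 13.67
tool_pos: [0.5851, -0.1429, 0.1997]
tool_rot: [2.833, -0.248, 1.17]
contact_force: [-0.5, 0.1, 0.4]
opening: 0.0428
```

>>> {"api": "jog_arm", "payload": {"deltas": [[0, 0, 0, 0, 0, -1, 0.5], [0, 0, 0, 0, 0, 0, 0.5], [0, 0, 0, 0, 0, 0, 0.5], [0, 0, 0, 0, 0, 0, 0.5]]}}

```text
t: 14.0
tool_pos: [0.579, -0.1419, 0.206]
tool_rot: [2.833, -0.248, 1.171]
contact_force: [0.7, -0.4, -0.8]
opening: 0.043
```

```bash
python3 - <<'E'
from h import *
im,P=shot('wrist','w8');o=ctrl.get_obs();print(o['t'],o['tool_pos'],o['contact_force'])
q=np.load('peg.npz');Rb,peg=q['Rb'],q['peg'];L=(P-peg)@Rb*1000
h=-L[...,2];m=(h>2.5)&(h<8)&(abs(L[...,1])<25)&(L[...,0]<30)&(L[...,0]>-60);A=L[m]
for i in range(5):
    c=A.mean(0);n=np.linalg.svd(A-c,full_matrices=False)[2][2];r=(A-c)@n;A=A[abs(r)<=2.5*r.std()]
print('plate',len(A),c,n,'x',np.percentile(A[:,0],[.5,99.5]),'y',np.percentile(A[:,1],[.5,50,99.5]))
E
```

```text
14.05 [ 0.57902864 -0.14186218  0.20556894] [ 0.47518208 -0.04556257 -0.73295746]
plate 4272 [-19.58427734  -0.9354475   -4.96380872] [ 1.32981748e-03 -2.10590989e-04 -9.99999094e-01] x [-59.27314945  13.76379692] y [-20.81581909  -0.71287281  18.82052313]
```

View pics/w8.png

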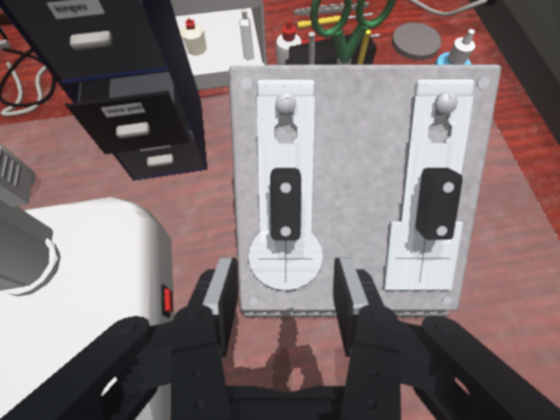

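The template hangs straight and flat: its end is 14.4 mm above the peg (15 expected), its top face is 5.0 mm off the board, and the gripper is clear. I hand it in.

```bash
python3 -c "
from station import ctrl
print(ctrl.finish_job())"
```

```text
the job is handed in; nothing more can be done
None
```

The round-ended template now hangs on the free left peg, and I handed the job in at about 14 s of the 51 s limit; no verdict was reported. I gripped it by its bar, passed the entry hole over the peg's head until it met the board at about 15 N, and drew it 20 mm down the slope. Then I let go and backed off.

**Last checks, from the wrist camera after release:**
- **Flatness:** the plate's top face is 5.0 mm off the board and tilted about 0.001 rad.
- **Position along the slope:** the upper end sits about 14.4 mm above the peg axis, against 15 mm expected when fully seated.
- **Sideways:** the plate is within about 0.3 mm of the peg axis.
- **Straightness:** it looks straight in the picture, with the round end down the slope, beside the hanging square one.
- **Robot:** the gripper is clear, with a force reading of about 1 N, which is noise.

**Disagreements:**
- The first peg estimate from the fixed cameras was several millimetres out and put the head too low over the board. I replaced it with wrist-camera measurements.
- The rack's width measured 179 to 184 mm, against 190 mm given. I put this down to my reading of its corners.

I did not re-measure the other objects at the end. The arm's path stayed clear of them, and no unexpected force was reported.

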